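Open the dust filter box in the school workshop

TASK

Open the dust filter box on the workbench: press its snap tab all the way down so that it stays in, then push the released cover along its guides by its rib until the filter opening is completely uncovered, and leave it lying flat on the box. Press and push only: do not lift or tip the cover, and leave the other things on the bench where they are.

Things in the scene. Friction and masses are not known exactly. Their poses are not given: they have to be found in the camera images.
- dustbox: The dust filter box, a low grey box fixed to the bench: 116 mm wide (its x), 254 mm long (its y), deck 50 mm high. Origin: centre of its underside; z up. Guides 64 mm high, 103 mm apart inside, run along both long sides. The cover slides only towards +y. A hose spigot (34 mm across, 25 mm up) sticks out 30 mm from the +x side at y = 85 mm.
- opening (a point): Centre of the filter opening at deck height, 50 mm up (box y = -57.5 mm). The opening is 80 mm (x) x 90 mm (y) and starts hidden under the cover. Beside it steel lips on the guides, up to 67 mm high and 95 mm apart, keep the cover down; behind it a back stop 62 mm high blocks -y.
- end_stop (a point): Middle of the top edge of the end stop's inner face (box y = +118.5 mm, 70 mm up), a wall across the box that ends the cover's travel. Between it and the tab is free deck on which the cover comes to rest.
- cover: Loose white plastic cover: plate 100 mm (x) x 110 mm (y) x 8 mm, about 0.18 kg. Origin: centre of its underside; axes as the box's. Seated: box x = 0, y = -57.5, z = 54 mm, blocked by the snap tab. Released it slides easily to the box's +y on runners, staying 54 mm up, at most 121 mm (end stop). The opening is clear after 100 mm.
- rib (a point): Middle of the upright push face of the wedge-shaped rib across the cover, 25 mm from the cover's centre towards -y, 17 mm above its underside. The face is 84 mm wide (x) and 18 mm tall (62 to 80 mm above the bench), faces -y and is pushed to the box's +y; the rib's other side slopes down. 30 mm of flat cover lies on the face's -y side.
- tab_top (a point): Centre of the top of the snap tab, a white plastic block 44 mm (x) x 36 mm (y) standing up through the deck just in front of the cover (box x = 0, y = +17.5 mm). Moves with the tab: 64 mm above the bench when out, 50.5 mm when fully in. A 2 mm gap parts it from the seated cover, whose top is 62 mm above the bench.
- tab (a joint): How far the snap tab is pressed down, m: 0 out, 0.0135 fully in (nearly flush with the deck). It resists with about 5 N, has no return spring and stays where it is pressed; the cover can pass over it once beyond 0.010.
- sanding_block_c (a point): Bystander: centre of a dark sanding block, 45 x 70 x 26 mm, lying on a plywood base board (120 x 120 x 18 mm, fixed) with an upright dowel 128 mm tall from the bench.
- glue_c (a point): Bystander: centre of a white glue bottle, 48 mm across, 130 mm tall, standing near the +x side of the box.
- paddle_c (a point): Bystander: centre of the disc of a small wooden paddle, 60 mm disc with handle, 14 mm thick, lying on the bench.
- cup_c (a point): Bystander: centre of a blue ceramic cup, 70 mm across, 85 mm tall.
- offcut_c (a point): Bystander: centre of a wooden offcut, 90 x 50 x 20 mm, lying on the bench.
- driver: Bystander: a screwdriver with a wooden handle, lying on the bench.
Not all that is in view belongs to the job. Leave any blue look-alike of the cover alone.

How it is judged:
By the outcome, as a careful person would: the job done as asked, in the order asked, and still so for the second after the job is handed in, with the robot touching nothing.
It also fails if it takes over 37 s, if anything falls off the work surface, if the arm or the gripper's body presses on something with over 40 N, if the wrist force passes 120 N, or if a joint passes its speed limit or range.

ROBOT

A 6-joint arm with a two-finger parallel gripper is mounted at the origin on the work surface. World frame = base frame: x ahead of the robot, y to its left, z up, the work surface at z = 0. Lengths are in m, angles in rad, forces in N, time in s.
With the tool pointing down it reaches from about 0.35 to 0.975 m from the base axis. Payload 4.9 kg.
Tool frame: the origin (TCP) lies at the very end of the fingers, on their centre line; the grasp point (between the pads) lies 19 mm behind it; z points along the fingers, y is the line along which they close (so a half turn about z gives the same grasp; the last joint's range is limited). The gripper opens to 85 mm and grips with 20 to 120 N. Pads are 22 mm wide; open, the fingers measure 114 mm over their backs; the gripper's body (76 mm by 85 mm) begins 54 mm behind the grasp point. The pads swing forward as they close: fully open they stand 13 mm farther back than shut.
Start: joints at [-1.265, 0.053, 1.613, -0, 1.476, -0.119], TCP at [0.258, -0.569, 0.231] pointing down, gripper open.
Joint ranges: [-3.01, 3.01], [-1.01, 2.22], [0.06, 2.58], [-1.02, 4.17], [0.09, 2.62], [-3.14, 3.14]. Speed limits (rad/s): [2.57, 2.57, 3.14, 3.14, 3.14, 3.14].

INTERFACE

Orientations are given as a rotation vector (axis times angle).
In Python, from station import ctrl gives the robot as it stands.
- The arm moves only by the shell command python3 -m crank 'ROWS' [OPENING] [FORCE]. ROWS is text: rows parted by semicolons, each of 4 numbers parted by spaces: the shift along the world's x, y, z in units of 0.5 m (1.0 is 0.5 m), then the turn about the world's z in units of 90 degrees (1.0 is 90 degrees). In form: x y z turn; .... A call has exactly 5 rows; each row shifts and turns the commanded pose from where the row before left it; what a row does not reach is not made up. A row lasts 1/12 s, in which the tool goes at most 41.7 mm and 7.16 degrees, less where a joint would pass 70% of its speed; a pose out of reach is approached as far as the arm can. A call with a number of a shift or a turn outside -1 to 1 is refused whole. A call with a gripper value outside its range is refused whole. OPENING is the opening in per cent of the stroke, from 0 (shut) to 100 (fully open), set as the call begins (- or left out, the last holds). The fingers move at their own pace and stop on an object; FORCE is the grip in N (left out, the last holds). Time passes only in rows, so rows that do not move let the fingers close, or fill a call up. It gives the time, the measured TCP pose, the force, the opening and the grip force at its end, in the units of the state.
- ctrl.get_obs(): the state, without advancing time (a new reading comes with each control period).
- ctrl.get_image(name): name is "scene" or "top" or "wrist"; returns (picture, depth): 420x560x3 uint8, red, green, blue; 420x560 float32, m along the optical axis (not along the pixel's ray), 0 where there is no reading.
- ctrl.get_calibration(name): a dict with "fx", "fy", "cx", "cy" (pixels), "extrinsics" (4x4, takes a point from world to camera coordinates). Camera axes: x right, y down, z forward; pixel columns grow to the right and rows downward; lengths in m; the calibration is good to about 2 mm. A picture is of the moment at which its call begins: read the wrist's pose just before it. get_calibration takes no time and is no camera call; for the wrist camera it gives the pose at the moment of the call.
- ctrl.finish_job(): hands the job in; it is judged then, once.
The state is a dict: "t": time; "q": joint angles; "dq": joint speeds; "effort": joint torques, N m; "tool_pos": TCP position; "tool_rot": TCP orientation; "contact_force": force on the tool from outside, world axes, zero at the start; "wrist_torque": the same for the moment, N m; "opening": finger opening in m; "grip_force": force on a finger pad.
Only numpy, scipy, OpenCV 4.12 (cv2) and the standard library are available. Lean on these libraries where they do the work, as an engineer would, in place of code of your own. Each camera call takes 0.05 s, during which the arm holds its last target. There are 200 camera calls.

## Working session

There is one attempt and no reset: what is moved stays moved. The work goes in short steps, Python scripts to look and compute and a shell command to move; the robot and the scene stay as the last step left them, time stands still between calls to the robot, and variables do not carry over. Pictures are saved under pics/ and viewed, at most 10 in all, crops included, and the job is handed in when it is done.

```bash
ls; mkdir -p pics; python3 - <<'E'
from station import ctrl
import cv2,numpy as np
o=ctrl.get_obs();print(o['t'],o['tool_pos'],o['tool_rot'],o['opening'])
for n in('scene','top'):
    p,d=ctrl.get_image(n);c=ctrl.get_calibration(n)
    cv2.imwrite(f'pics/{n}0.png',p[:,:,::-1]);np.savez(f'{n}0.npz',p=p,d=d,E=c['extrinsics'],K=[c['fx'],c['fy'],c['cx'],c['cy']])
    print(n,[c[k] for k in('fx','fy','cx','cy')],np.round(np.array(c['extrinsics']),3).tolist(),(d>0).mean())
E
```

```text
pics
0.0 [ 0.25741234 -0.56883767  0.23004966] [-3.06895943e+00 -6.61893084e-01  2.99199344e-04] 0.08565897561500026
scene [530.7410640945532, 530.7410640945532, 278.4120073661789, 208.43988905329678] [[0.674, 0.738, -0.02, -0.369], [0.39, -0.379, -0.839, -0.15], [-0.627, 0.558, -0.544, 1.839], [0.0, 0.0, 0.0, 1.0]] 0.9960331632653061
top [406.2674451354787, 406.2674451354787, 275.31514335124734, 212.94394790962224] [[-0.021, -1.0, -0.023, 0.022], [-0.995, 0.023, -0.093, 0.559], [0.094, 0.021, -0.995, 1.133], [0.0, 0.0, 0.0, 1.0]] 0.9963052721088436
```

View pics/scene0.png

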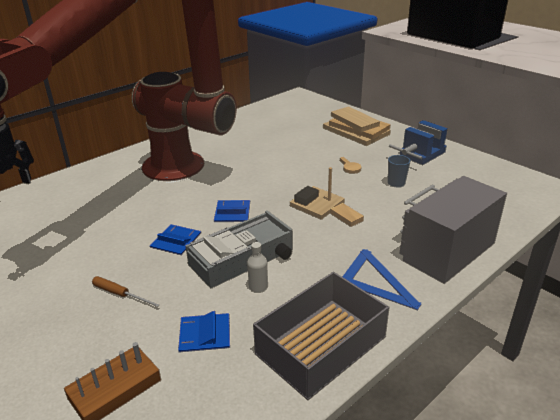

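View pics/top0.png

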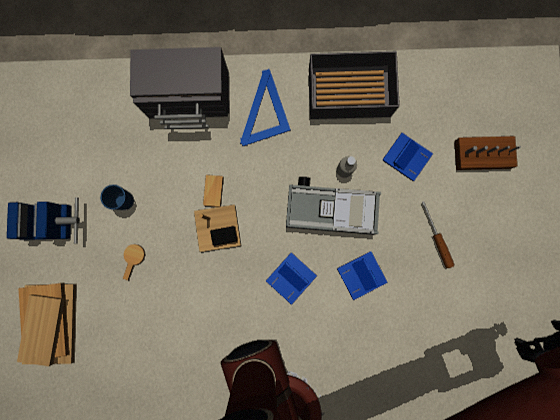

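The top view shows the grey box at about (333,210), with its spigot at (304,181), so box +y points left in the image (world +y). Cover candidates:
- White plate on the box at (355,212).
- Blue look-alikes at (408,157), (362,275) and (292,278).

I choose the white plate on the box. The tab is the striped white block at (327,208). Next I'll measure these and check a close crop.

```bash
cat > h.py <<'E'
import numpy as np,cv2
def cloud(d,K,E):
    fx,fy,cx,cy=K;v,u=np.mgrid[:d.shape[0],:d.shape[1]]
    P=np.stack([(u-cx)/fx*d,(v-cy)/fy*d,d],-1);E=np.array(E)
    return (P-E[:3,3])@E[:3,:3]
E
python3 - <<'E'
from h import *
z=np.load('top0.npz');W=cloud(z['d'],z['K'],z['E']);p=z['p']
sub=np.zeros(p.shape[:2],bool);sub[172:245,280:385]=1
hsv=cv2.cvtColor(p,cv2.COLOR_RGB2HSV)
m=sub&(W[...,2]>.035)&(W[...,2]<.085)
n,l,s,c=cv2.connectedComponentsWithStats(m.astype(np.uint8))
for i in range(1,n):
    if s[i,4]>50:
        r=cv2.minAreaRect(W[l==i][:,:2].astype(np.float32));print('box comp',s[i],r)
white=sub&(hsv[...,2]>185)&(hsv[...,1]<40)
n,l,s,c=cv2.connectedComponentsWithStats(white.astype(np.uint8))
for i in range(1,n):
    if s[i,4]>15:
        q=W[l==i];print('white',s[i],c[i].round(1),np.median(q,0).round(4),cv2.minAreaRect(q[:,:2].astype(np.float32)))
for n_,(a,b,cc,dd) in {'top':(170,250,275,395),'scene':(205,300,175,305)}.items():
    im=np.load(n_+'0.npz')['p'][a:b,cc:dd,::-1]
    cv2.imwrite(f'pics/crop_{n_}.png',cv2.resize(im,None,fx=6 if n_=='top' else 5.5,fy=6 if n_=='top' else 5.5,interpolation=cv2.INTER_CUBIC))
E
```

```text
box comp [ 286  176   95   58 3989] ((0.5799746513366699, -0.15304259955883026), (0.2542702853679657, 0.14695711433887482), 83.89714050292969)
```

View pics/crop_top.png

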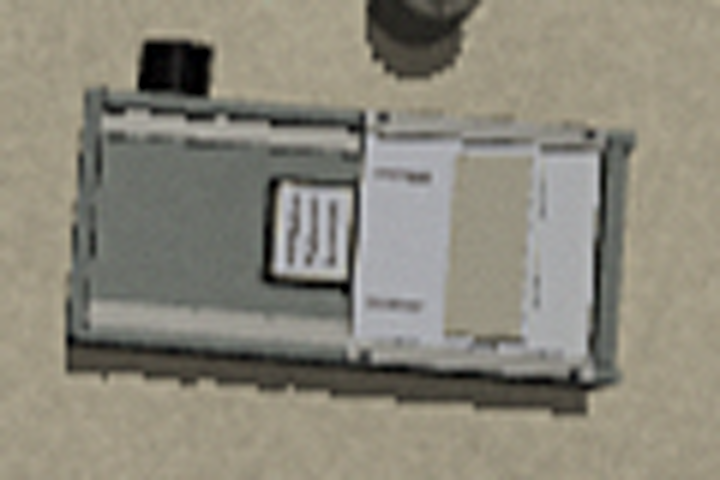

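The crop shows the white tab at full-image (327,208), the white cover with its tan rib slope, and the push face at about (363,210). The box yaw is about -6°. I'll refine this from the tab and cover pixels.

```bash
python3 - <<'E'
from h import *
z=np.load('top0.npz');p=z['p'];K=z['K'];E=z['E'];W=cloud(z['d'],K,E)
hsv=cv2.cvtColor(p,cv2.COLOR_RGB2HSV)
def plane(uv,h):
    fx,fy,cx,cy=K;R=E[:3,:3];C=-R.T@E[:3,3]
    r=np.c_[(uv[:,0]-cx)/fx,(uv[:,1]-cy)/fy,np.ones(len(uv))]@R
    return C+r*((h-C[2])/r[:,2])[:,None]
print('hsv tab',hsv[208,322:332].tolist(),'cover',hsv[210,340:375:4].tolist())
print('z row',W[210,285:385:4,2].round(4))
sub=np.zeros(p.shape[:2],bool);sub[172:245,280:385]=1
m=(sub&(W[...,2]>.035)&(W[...,2]<.085)).astype(np.uint8)
# remove the spigot by opening, fit rect
mo=cv2.morphologyEx(m,cv2.MORPH_OPEN,np.ones((17,17),np.uint8))>0
print('box',cv2.minAreaRect(W[mo&(m>0)][:,:2].astype(np.float32)))
# bright pixels
v=(hsv[...,2]>150)&(hsv[...,1]<28)&sub
n,l,s,c=cv2.connectedComponentsWithStats(v.astype(np.uint8))
for i in range(1,n):
    if s[i,4]>15: 
        ys,xs=np.where(l==i);q=plane(np.c_[xs,ys].astype(float),.063)
        print(s[i],c[i].round(1),q.mean(0).round(4),cv2.minAreaRect(q[:,:2].astype(np.float32)))
E
```

```text
hsv tab [[116, 10, 179], [10, 14, 108], [21, 18, 98], [115, 8, 188], [108, 8, 169], [10, 23, 102], [105, 8, 183], [115, 9, 168], [9, 17, 103], [114, 7, 186]] cover [[125, 9, 170], [113, 6, 175], [115, 9, 176], [24, 33, 148], [23, 35, 151], [24, 34, 149], [48, 8, 170], [120, 3, 170], [60, 1, 174]]
z row [0.0009 0.0704 0.0491 0.0491 0.0486 0.049  0.0505 0.0441 0.0516 0.0604
 0.0644 0.0641 0.0598 0.0637 0.0612 0.061  0.064  0.065  0.0727 0.0753
 0.0579 0.0606 0.0613 0.0613 0.0021]
box ((0.5663852095603943, -0.15056730806827545), (0.253568559885025, 0.11175917088985443), 88.79122924804688)
[292 189  43   6  86] [313.3 191.4] [ 0.6133 -0.0979  0.063 ] ((0.6138490438461304, -0.09715190529823303), (0.11658336967229843, 0.006505373399704695), 83.76954650878906)
[290 192  85  38 983] [348.  212.3] [ 0.553  -0.1915  0.063 ] ((0.5608670711517334, -0.14801231026649475), (0.22711248695850372, 0.10060567408800125), 84.44662475585938)
[321 201  13  15 122] [326.9 208.2] [ 0.5657 -0.134   0.063 ] ((0.5656042098999023, -0.13335691392421722), (0.03235141932964325, 0.03921384736895561), 82.88385772705078)
```

Tab top is at about (0.566, -0.134), box yaw is -6.1°, and both agree with the box rectangle. I'll move above the tab with the fingers shut and turned so that tool y lies along box x, which is +59.5°.

```bash
R='0.041 0.058 0 0.044'; 
python3 -m crank '0.041 0.058 0 0.044; 0.041 0.058 0 0.044; 0.041 0.058 0 0.044; 0.041 0.058 0 0.044; 0.041 0.058 0 0.044' 0 40
python3 -m crank '0.041 0.058 0 0.044; 0.041 0.058 0 0.044; 0.041 0.058 0 0.044; 0.041 0.058 0 0.044; 0.041 0.058 0 0.044'
python3 -m crank '0.041 0.058 0 0.044; 0.041 0.058 0 0.044; 0.041 0.058 0 0.044; 0.041 0.058 0 0.044; 0.041 0.058 0 0.044'
python3 -m crank '0 0 -0.04 0; 0 0 -0.04 0; 0 0 -0.04 0; 0 0 0 0; 0 0 0 0'
```

```text
t: 0.52
tool_pos: [0.3605, -0.4228, 0.2307]
tool_rot: [-2.909, -1.184, 0.0]
contact_force: [-0.1, 0.0, 0.6]
opening: 0.0258
grip_force: 0.0
t: 0.93
tool_pos: [0.4631, -0.2777, 0.2309]
tool_rot: [-2.662, -1.668, 0.0]
contact_force: [1.3, -1.0, 0.4]
opening: -0.0002
grip_force: 0.0
t: 1.35
tool_pos: [0.5656, -0.1327, 0.2308]
tool_rot: [-2.335, -2.101, 0.001]
contact_force: [0.1, -0.7, 0.1]
opening: 0.0002
grip_force: 0.0
t: 1.77
tool_pos: [0.564, -0.134, 0.1696]
tool_rot: [-2.337, -2.095, 0.003]
contact_force: [0.3, 0.1, 0.5]
opening: -0.0004
grip_force: 0.0
```

```bash
python3 - <<'E'
from h import *
from station import ctrl
c=ctrl.get_calibration('wrist');p,d=ctrl.get_image('wrist')
cv2.imwrite('pics/wrist1.png',p[:,:,::-1]);np.savez('wrist1.npz',p=p,d=d,E=c['extrinsics'],K=[c['fx'],c['fy'],c['cx'],c['cy']])
o=ctrl.get_obs();print(o['tool_pos'])
E
```

```text
[ 0.56495072 -0.13445297  0.17138361]
```

View pics/wrist1.png

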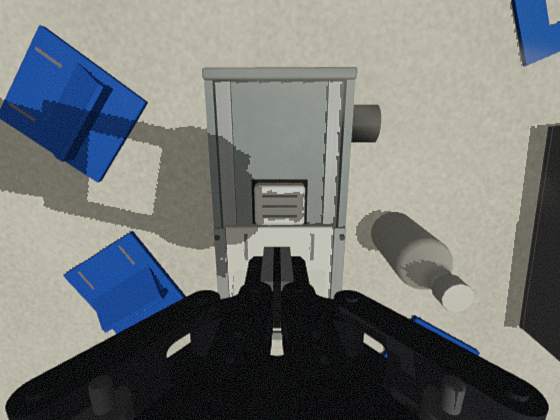

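The wrist view shows the box aligned with the tool, the tab at (279,204) and the finger tips at (277,252), still 0.1 m above it. I'll measure the tab and the end stop from here.

```bash
python3 - <<'E'
from h import *
z=np.load('wrist1.npz');W=cloud(z['d'],z['K'],z['E'])
a=W[184:224,256:304].reshape(-1,3);t=a[(a[:,2]>.058)&(a[:,2]<.07)]
print('tab',len(t),np.median(t,0).round(4),cv2.minAreaRect(t[:,:2].astype(np.float32)))
a=W[60:85,195:365].reshape(-1,3);e=a[(a[:,2]>.06)&(a[:,2]<.08)]
print('endstop',np.median(e,0).round(4),cv2.minAreaRect(e[:,:2].astype(np.float32)))
a=W[226:245,215:345].reshape(-1,3);e=a[(a[:,2]>.055)&(a[:,2]<.072)]
print('cover edge',cv2.minAreaRect(e[:,:2].astype(np.float32)))
E
```

```text
tab 1855 [ 0.5663 -0.134   0.0618] ((0.566348135471344, -0.1347866654396057), (0.034607041627168655, 0.041677579283714294), 83.43030548095703)
endstop [ 0.5781 -0.0317  0.0683] ((0.5767127871513367, -0.03251753747463226), (0.011618752032518387, 0.11592371016740799), 83.7413558959961)
cover edge ((0.5631757378578186, -0.16295962035655975), (0.018939916044473648, 0.11428248137235641), 83.84466552734375)
```

```bash

python3 -m crank '0.003 0.004 -0.05 0; 0 0 -0.05 0; 0 0 -0.05 0; 0 0 -0.03 0; 0 0 0 0'
python3 -m crank '0 0 -0.01 0; 0 0 -0.01 0; 0 0 -0.01 0; 0 0 -0.01 0; 0 0 0 0'
```

```text
t: 2.23
tool_pos: [0.5649, -0.1321, 0.0789]
tool_rot: [-2.337, -2.093, 0.003]
contact_force: [-0.5, 0.7, -0.1]
opening: -0.0
grip_force: 0.0
t: 2.65
tool_pos: [0.5672, -0.1327, 0.0617]
tool_rot: [2.338, 2.096, 0.001]
contact_force: [1.0, -0.3, 0.9]
opening: -0.0003
grip_force: 0.0
```

```bash

python3 -m crank '0 0 -0.005 0; 0 0 -0.005 0; 0 0 -0.005 0; 0 0 0 0; 0 0 0 0'
python3 -m crank '0 0 -0.004 0; 0 0 -0.003 0; 0 0 0 0; 0 0 0 0; 0 0 0 0'
```

```text
t: 3.07
tool_pos: [0.5672, -0.1327, 0.0543]
tool_rot: [2.338, 2.096, 0.001]
contact_force: [0.8, -0.3, 2.2]
opening: -0.0
grip_force: 1.3
t: 3.48
tool_pos: [0.5671, -0.1326, 0.0505]
tool_rot: [2.338, 2.096, 0.001]
contact_force: [2.5, -0.8, 3.5]
opening: -0.0002
grip_force: 1.7
```

```bash

python3 -m crank '0 0 -0.002 0; 0 0 -0.002 0; 0 0 0 0; 0 0 0 0; 0 0 0 0'
python3 -m crank '0 0 -0.002 0; 0 0 0 0; 0 0 0 0; 0 0 0 0; 0 0 0 0'
```

```text
t: 3.9
tool_pos: [0.5672, -0.1327, 0.0504]
tool_rot: [2.339, 2.097, 0.0]
contact_force: [-3.4, -0.5, 13.9]
opening: 0.0001
grip_force: 6.7
t: 4.32
tool_pos: [0.5673, -0.1327, 0.0504]
tool_rot: [2.339, 2.097, -0.0]
contact_force: [-6.3, 0.6, 17.9]
opening: 0.0
grip_force: 9.2
```

The tab bottomed out: z stays at 50.4 mm while the force climbs to 18 N. I'll retreat, move back behind the rib and look.

```bash

python3 -m crank '0 0 0.03 0; 0 0 0.06 0; 0 0 0.06 0; 0 0 0.06 0; 0 0 0 0'
python3 -m crank '-0.005 -0.047 0 0; -0.005 -0.047 0 0; -0.005 -0.047 0 0; -0.005 -0.047 0 0; -0.007 -0.047 0 0'
python3 -m crank '0 0 0 0; 0 0 0 0; 0 0 0 0; 0 0 0 0; 0 0 0 0'
python3 - <<'E'
from h import *
from station import ctrl
c=ctrl.get_calibration('wrist');p,d=ctrl.get_image('wrist')
cv2.imwrite('pics/wrist2.png',p[:,:,::-1]);np.savez('wrist2.npz',p=p,d=d,E=c['extrinsics'],K=[c['fx'],c['fy'],c['cx'],c['cy']])
W=cloud(d,[c['fx'],c['fy'],c['cx'],c['cy']],c['extrinsics'])
By=np.array([.107,.994]);Bx=np.array([.994,-.107]);o=np.array([.5644,-.152])
b=np.stack([(W[...,:2]-o)@Bx,(W[...,:2]-o)@By,W[...,2]],-1)
def med(x,y,r=.004):
    m=(abs(b[...,0]-x)<r)&(abs(b[...,1]-y)<r)&(W[...,2]<.1)
    return m.sum(),np.median(b[...,2][m]).round(4) if m.any() else None
for y in (.06,.025,.0175,.01,-.01,-.05,-.07,-.076,-.08,-.084,-.088,-.095): print(y,[med(x,y,.003) for x in(-.035,-.012,.012,.035)])
m=(b[...,2]>.0735)&(b[...,2]<.09)&(abs(b[...,0])<.05)&(b[...,1]<-.05)&(b[...,1]>-.11)
if m.any(): print('ridge',m.sum(),np.percentile(b[m],[2,50,98],axis=0).round(4))
E
```

```text
t: 4.73
tool_pos: [0.5693, -0.1333, 0.1585]
tool_rot: [2.334, 2.092, 0.007]
contact_force: [0.7, -0.2, 1.5]
opening: -0.0001
grip_force: 0.0
t: 5.15
tool_pos: [0.5517, -0.2501, 0.1502]
tool_rot: [-2.336, -2.095, 0.001]
contact_force: [0.4, -0.4, -0.5]
opening: 0.0
grip_force: 0.0
t: 5.57
tool_pos: [0.553, -0.2488, 0.1518]
tool_rot: [-2.337, -2.098, 0.0]
contact_force: [-0.0, 0.3, 0.6]
opening: -0.0002
grip_force: 0.0
0.06 [(np.int64(0), None), (np.int64(0), None), (np.int64(0), None), (np.int64(0), None)]
0.025 [(np.int64(70), np.float64(0.0485)), (np.int64(73), np.float64(0.0493)), (np.int64(71), np.float64(0.0494)), (np.int64(73), np.float64(0.0488))]
0.0175 [(np.int64(72), np.float64(0.0487)), (np.int64(72), np.float64(0.0492)), (np.int64(79), np.float64(0.0495)), (np.int64(76), np.float64(0.0488))]
0.01 [(np.int64(69), np.float64(0.0487)), (np.int64(68), np.float64(0.0494)), (np.int64(64), np.float64(0.0494)), (np.int64(69), np.float64(0.0486))]
-0.01 [(np.int64(72), np.float64(0.0606)), (np.int64(74), np.float64(0.0605)), (np.int64(72), np.float64(0.0606)), (np.int64(75), np.flo
[... 467 characters left out ...]

-0.08 [(np.int64(64), np.float64(0.0784)), (np.int64(63), np.float64(0.0785)), (np.int64(64), np.float64(0.0786)), (np.int64(66), np.float64(0.0785))]
-0.084 [(np.int64(29), np.float64(0.0783)), (np.int64(31), np.float64(0.0783)), (np.int64(31), np.float64(0.0784)), (np.int64(22), np.float64(0.0786))]
-0.088 [(np.int64(22), np.float64(0.0608)), (np.int64(24), np.float64(0.0606)), (np.int64(23), np.float64(0.0608)), (np.int64(31), np.float64(0.0609))]
-0.095 [(np.int64(52), np.float64(0.0607)), (np.int64(49), np.float64(0.0607)), (np.int64(56), np.float64(0.0607)), (np.int64(50), np.float64(0.0607))]
ridge 2422 [[-0.0409 -0.0834  0.0736]
 [-0.0006 -0.0757  0.0773]
 [ 0.0394 -0.0678  0.0797]]
```

View pics/wrist2.png

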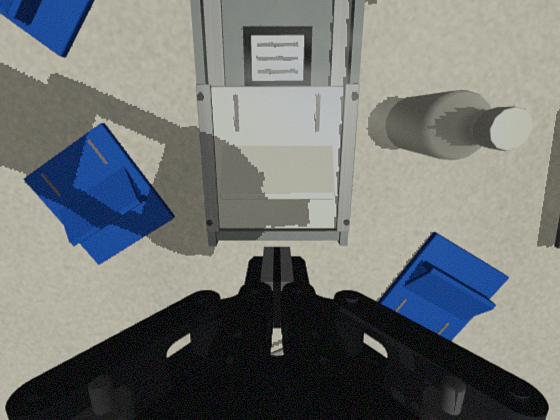

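The wrist view shows the tab at (278,57) flush with the deck, the cover still seated, and the rib ridge measured at box y = -83 mm. I'll back off 5 mm and go down to 67 mm.

```bash

python3 -m crank '-0.001 -0.01 -0.04 0; 0 0 -0.04 0; 0 0 -0.04 0; 0 0 0 0; 0 0 0 0'
python3 -m crank '0 0 -0.02 0; 0 0 -0.015 0; 0 0 -0.012 0; 0 0 0 0; 0 0 0 0'
```

```text
t: 6.03
tool_pos: [0.5518, -0.2539, 0.0911]
tool_rot: [-2.336, -2.096, 0.001]
contact_force: [1.3, 0.3, -0.7]
opening: -0.0003
grip_force: 0.0
t: 6.45
tool_pos: [0.5524, -0.2548, 0.0685]
tool_rot: [-2.339, -2.096, 0.0]
contact_force: [-0.0, -0.1, 0.4]
opening: 0.0
grip_force: 0.0
```

```bash

python3 -m crank '0.001 0.008 0 0; 0.001 0.008 0 0; 0.001 0.008 0 0; 0.001 0.008 0 0; 0.001 0.008 0 0'
python3 -m crank '0.001 0.010 0 0; 0.001 0.010 0 0; 0.001 0.010 0 0; 0.001 0.010 0 0; 0.001 0.010 0 0'
```

```text
t: 6.87
tool_pos: [0.5554, -0.2347, 0.0693]
tool_rot: [2.338, 2.096, 0.0]
contact_force: [0.0, -0.7, 0.3]
opening: -0.0003
grip_force: 0.5
t: 7.28
tool_pos: [0.5576, -0.2094, 0.0688]
tool_rot: [-2.339, -2.097, 0.0]
contact_force: [-0.1, -0.8, 0.7]
opening: 0.0
grip_force: 0.5
```

```bash

python3 -m crank '0.001 0.012 0 0; 0.001 0.012 0 0; 0.001 0.012 0 0; 0.001 0.012 0 0; 0.002 0.012 0 0'
python3 -m crank '0.001 0.012 0 0; 0.001 0.012 0 0; 0.001 0.012 0 0; 0.001 0.012 0 0; 0.002 0.010 0 0'
python3 -m crank '0.001 0.008 0 0; 0.001 0.007 0 0; 0.001 0.006 0 0; 0 0.004 0 0; 0 0.002 0 0'
```

```text
t: 7.7
tool_pos: [0.5605, -0.1793, 0.0688]
tool_rot: [-2.339, -2.097, 0.0]
contact_force: [0.3, -1.5, 0.2]
opening: -0.0002
grip_force: 0.5
t: 8.12
tool_pos: [0.5635, -0.1502, 0.0687]
tool_rot: [-2.339, -2.097, 0.0]
contact_force: [1.2, -0.5, -0.1]
opening: 0.0002
grip_force: 0.4
t: 8.53
tool_pos: [0.5651, -0.1372, 0.0688]
tool_rot: [-2.339, -2.097, 0.0]
contact_force: [1.1, -0.7, 0.1]
opening: -0.0001
grip_force: 0.3
```

```bash

python3 -m crank '-0.001 -0.010 0 0; -0.002 -0.02 0 0; -0.002 -0.02 0 0; 0 -0.02 0.02 0; 0 0 0.06 0'
python3 -m crank '0 0 0.06 0; 0 -0.05 0.06 0; 0 -0.06 0 0; 0 0 0 0; 0 0 0 0'
python3 - <<'E'
from h import *
from station import ctrl
c=ctrl.get_calibration('wrist');p,d=ctrl.get_image('wrist')
cv2.imwrite('pics/wrist3.png',p[:,:,::-1])
W=cloud(d,[c['fx'],c['fy'],c['cx'],c['cy']],c['extrinsics'])
By=np.array([.107,.994]);Bx=np.array([.994,-.107]);o=np.array([.5644,-.152])
b=np.stack([(W[...,:2]-o)@Bx,(W[...,:2]-o)@By,W[...,2]],-1)
def prof(x):
    m=(abs(b[...,0]-x)<.004)&(b[...,2]<.09);q=b[m]
    return [(round(y,3),round(float(np.median(q[abs(q[:,1]-y)<.002,2])),4)) for y in np.arange(-.05,.12,.004) if (abs(q[:,1]-y)<.002).sum()>3]
for x in(-.035,0,.035):print(x,prof(x))
E
```

```text
t: 8.95
tool_pos: [0.5591, -0.1736, 0.1046]
tool_rot: [-2.336, -2.088, 0.007]
contact_force: [0.2, 0.6, 0.3]
opening: -0.0002
grip_force: 0.0
t: 9.37
tool_pos: [0.5626, -0.2297, 0.1702]
tool_rot: [2.342, 2.092, 0.001]
contact_force: [0.2, -0.2, -1.7]
opening: 0.0002
grip_force: 0.0
-0.035 [(np.float64(-0.05), 0.0261), (np.float64(-0.046), 0.0392), (np.float64(-0.042), 0.0257), (np.float64(-0.038), 0.0289), (np.float64(-0.034), 0.0394), (np.float64(-0.03), 0.0403), (np.float64(-0.026), 0.0334), (np.float64(-0.022), 0.0246), (np.float64(-0.018), 0.0379), (np.float64(-0.014), 0.0478), (np.float64(-0.01), 0.0485), (np.float64(-0.006), 0.0489), (np.float64(-0.002), 0.0605), (np.float64(0.002), 0.0607), (np.float64(0.006), 0.0605), (np.float64(0.01), 0.0605), (np.float64(0.014), 0.0606), (np.float64(0.018), 0.0606), (np.float64(0.022), 0.0604), (np.float64(0.026), 0.0745), (np.float64(0.03), 0.0788), (np.float64(0.034), 0.077), (np.float64(0.038), 0.0748), (np.float64(0.042), 0.0725), (np.float64(0.046), 0.0703), (np.float64(0.05), 0.0679), (np.float64(0.054), 0.0657), (np.float64(0.058), 
[... 1296 characters left out ...]
.0252), (np.float64(-0.018), 0.0382), (np.float64(-0.014), 0.0414), (np.float64(-0.01), 0.0488), (np.float64(-0.006), 0.049), (np.float64(-0.002), 0.0609), (np.float64(0.002), 0.0608), (np.float64(0.006), 0.0608), (np.float64(0.01), 0.0606), (np.float64(0.014), 0.0608), (np.float64(0.018), 0.0606), (np.float64(0.022), 0.0609), (np.float64(0.026), 0.0772), (np.float64(0.03), 0.0789), (np.float64(0.034), 0.077), (np.float64(0.038), 0.0751), (np.float64(0.042), 0.0726), (np.float64(0.046), 0.0705), (np.float64(0.05), 0.0679), (np.float64(0.054), 0.066), (np.float64(0.058), 0.0639), (np.float64(0.062), 0.0614), (np.float64(0.066), 0.0609), (np.float64(0.07), 0.0607), (np.float64(0.074), 0.0608)]
```

View pics/wrist3.png

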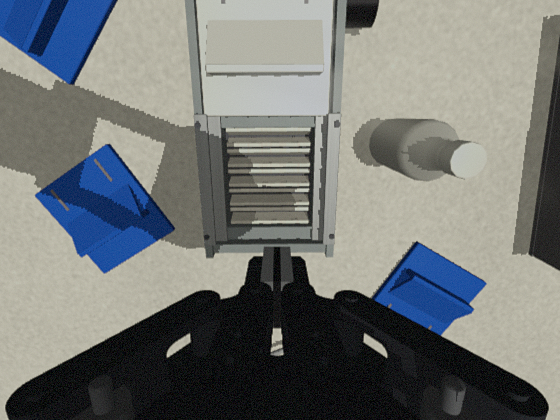

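The wrist view shows the whole opening uncovered, from (225,130) to (312,238). The cover lies flat past it: its trailing edge is at box y of about -4 mm and the opening ends at -12.5 mm. The cover top measures 60.6 mm everywhere. The arm is clear, so I'm handing in.

```bash
python3 -c "
from station import ctrl
print(ctrl.finish_job())"
```

```text
the job is handed in; nothing more can be done
None
```

The tab is pressed fully in, the cover is pushed about 109 mm and lies flat with the opening completely clear, and the job was handed in about 9.4 s into the run with the arm clear of everything.

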